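# Wind the clockwork car and wedge its rear wheels clear

### The arm

A 7-joint arm with a two-finger parallel gripper is mounted at the origin on the work surface. World frame = base frame: x ahead of the robot, y to its left, z up, the work surface at z = 0. Lengths are in mm, angles in rad, forces in N, time in s.
With the tool pointing down it reaches from about 425 to 825 mm from the base axis. Payload 3.6 kg.
Tool frame: the origin (TCP) lies at the very end of the fingers, on their centre line; the grasp point (between the pads) lies 19 mm behind it (ctrl.grasp_offset is the distance from the TCP to the grasp point, in mm); z points along the fingers, y is the direction in which the jaws open and shut (so a half turn about z gives the same grasp; the last joint's range is limited). The gripper opens to 93 mm and grips with 3 to 60 N. Pads are 15 mm wide; open, the fingers measure 128 mm over their backs; the gripper's body (75 mm by 188 mm) begins 65 mm behind the grasp point.
Start: joints at [-1.153, 0.615, -0.013, 1.423, 0.008, 1.103, -0.04], TCP at [279.057, 587.017, 218.64] pointing down, gripper open.
Joint ranges: [-3.12, 3.12], [-0.3, 2.06], [-1.34, 1.32], [0.26, 2.42], [-1.36, 4.5], [0.01, 1.98], [-2.84, 2.84]. Speed limits (rad/s): [2.79, 2.79, 3.14, 3.14, 3.14, 3.14, 3.14].

### API

Orientations are given as a 3x3 rotation matrix whose columns are the frame's x, y, z axes.
In Python, from workcell import ctrl gives the robot as it stands.
- The arm moves only by the tool servo_tool, never from a script. Its argument "deltas" is text: rows parted by semicolons, each of 7 numbers parted by spaces: the shift along the world's x, y, z in m, then the turn, a rotation vector about the world's x, y, z in degrees, then the closure, from 0 (fully open) to 1 (shut). A call has 1 to 8 rows; each row is the pose to reach, as a shift and turn from the pose commanded when the call began; what a row does not reach only later rows make up. A row lasts 1/8 s, in which the tool goes at most 62.5 mm and 10.7 degrees, less where a joint would pass 70% of its speed; a pose out of reach is approached as far as the arm can. A call with a gripper value outside its range is refused whole. The fingers move at their own pace and stop on an object; the grip force is fixed at half the most. Time passes only in rows, so rows that repeat a pose let the fingers close. It gives the time, the measured TCP pose, the force and the opening at its end, in the units of the state.
- ctrl.observe(): the state, without advancing time (a new reading comes with each control period).
- ctrl.read_camera(name): name is "scene" or "top" or "wrist"; returns a dict with "pixels" (400x640x3 uint8, red, green, blue), "mtx" (3x3 intrinsics, pixels), "R" (3x3) and "t" (3): a world point X has camera coordinates R X + t. Camera axes: x right, y down, z forward; pixel columns grow to the right and rows downward; lengths in mm; the calibration is good to about 2 mm. A picture is of the moment at which its call begins. There is no depth.
- ctrl.hand_in(): hands the job in, once; it reports no verdict.
The state is a dict: "clock": time; "q": joint angles; "joint_vel": joint speeds; "joint_torque": joint torques, N m; "ee_pos": TCP position; "orientation": TCP orientation; "force": force on the tool from outside, world axes, zero at the start; "torque": the same for the moment, N m; "finger_gap": finger opening in mm.
Only numpy, scipy, OpenCV 4.12 (cv2) and the standard library are available. Lean on these libraries where they do the work, as an engineer would, in place of code of your own. Each camera call takes 0.05 s, during which the arm holds its last target. There are 200 camera calls.

### The job

Get the wind-up car on the test board ready for its wheel test: wind the key on its top clockwise, in several partial turns, until it is fully wound against its stop, and let go of it. Then take the loose wooden wedge by its orange block, lay it flat on the board behind the car and push it, thin end first, under the rear bumper bar until the rear wheels have just lifted off the board, with about 5 mm of air under them. Finish while still gripping the wedge there, with only the wedge carrying the rear of the car and the robot not touching the car; leave the spool, the wooden box and the pliers alone.

Things in the scene. Friction and masses are not known exactly. Their poses are not given: they have to be found in the camera images.
- board: Fixed grey laminated test board, 370 x 190 x 12 mm, flat on the table. Origin: centre of its underside; z up, +x towards the car's front; the car's rear and 130 mm of free board behind its bumper lie on the -x side, near the robot. The car stands on its centre line: front axle at x = +145 mm, in two forks, key axis at +55, rear axle at -5, bumper bar at -50 mm.
- car: Wooden wind-up car, 225 mm long, 120 mm wide, wheels 56 mm across, 0.4 to 0.85 kg; blue cab in front, brass drum (62 mm across, top 80 mm above the table) under the key. It can only tilt up about its front axle, held in forks on the board; its weight brings it back down. Origin: middle of the front axle, 28 mm above the board top; x forward, z up, parallel to the board's axes when down.
- rear_wheels (a point): Point midway between the two rear wheels (which stand at y = +-53 mm) at the height of their lowest point; 150 mm behind the front axle. 12 mm above the board's underside (0 above its top) while the wheels stand on the board; the amount above that is the air under the wheels. It rises 0.77 times as much as the bumper.
- bumper (a point): Middle of the underside of the rear bumper, a level round steel bar 10 mm thick and 100 mm long across the car, 195 mm behind the front axle. The underside is 10 mm above the board top while the wheels are down. Between the rear wheels no other part of the car is lower than 20 mm above the board.
- key (a joint): Turn of the winding key, rad, growing clockwise from above; starts at 0.8 to 1.8, stop at 3.8 (fully wound). It stays where it is left (friction 0.06 N m; the spring adds 0.012 N m per rad). At q the wing's red end points along the car's x axis turned by -q about z; at the stop it stands over the red dot on the drum.
- key_grip (a point): Middle of the winding key's wing, on its vertical axis: an upright aluminium bar 46 mm long, 10 mm thick, 30 mm high with one end red, this point 15 mm below its top, 111 mm above the table. Grip it from above across its 10 mm thickness.
- wedge_grip (a point): Middle of the wedge's orange grip block, 24 mm above the wedge's flat underside; x towards the thin end, z up. Block 27 mm along x, 30 mm across y (grip across y, from above), 44 mm high. The ramp, 34 mm wide, begins 97.5 mm ahead of this point, 4 mm thick, and rises evenly to 26 mm at 12.5 mm ahead.
- wedge: The loose wooden wedge as a whole, 111 mm long, 90 g. Origin: centre of its underside, axes as for the grip point, which is at x = -42 mm, z = +24 mm. It starts flat on the table, left or right of the board, in the place that the spool does not take.
- spool: Loose turned wooden spool, 52 mm across, 38 mm high, origin centre of its underside; to be left alone.
- woodbox: Loose open wooden box, 200 x 120 x 75 mm, origin centre of its underside; to be left alone.
- pliers: Pliers with a red and a black handle, about 140 mm long, 14 mm high, lying flat, origin at their joint on the table; to be left alone.
There are look-alikes about, which are no part of the job. Of the things that look like the wedge, take the one that is farthest to the robot's left at the start.

How it is judged (in metres and radians):
On the way, in this order (a step that is already met when the one before it is completed fails the run):
1. the key is fully wound, and let go, with the rear wheels still on the board (value of joint key above 3.5 rad and contact force between the fingers and car below 0.2 N and z of rear_wheels in the frame of board below 0.0135 m), for 0.2 s.
2. the wedge, lying on the board, has lifted the rear wheels off it (z of rear_wheels in the frame of board above 0.014 m and contact force between wedge and car above 0.3 N and contact force between wedge and board above 0.3 N), for 0.2 s.
At the end, for the whole second after the job is handed in: Key at 3.5 rad or more; rear wheels 2 to 10 mm clear of the board; the wedge lies flat on the board behind the car (within 0.12 rad), touches board and car, and is gripped (over 1 N); the robot does not touch the car; all still (all of step 2 and value of joint key above 3.5 rad and z of rear_wheels in the frame of board below 0.022 m and angle between wedge's own z axis and vertical below 0.12 rad and x of wedge_grip in the frame of board below -0.05 m and contact force between the fingers and wedge above 1 N and contact force between each of the arm, the fingers and car below 0.2 N and linear speed of each of wedge, car below 0.02 m/s); the arm keeps its last pose, push and grip.
It fails at once if the rear wheels are raised more than 20 mm off the board (z of rear_wheels in the frame of board above 0.032 m).
It fails at once if the spool, the wooden box or the pliers are moved more than 25 mm (distance of any of spool, woodbox, pliers from where it was at the start of the episode above 0.025 m).
It also fails if it takes over 64 s, if anything falls off the work surface, if the arm or the gripper's body presses on something with over 40 N, if the wrist force passes 120 N, or if a joint passes its speed limit or range.

## Working session

There is one attempt and no reset: what is moved stays moved. The work goes in short steps, Python scripts to look and compute and a tool call to move; the robot and the scene stay as the last step left them, time stands still between calls to the robot, and variables do not carry over. Pictures are saved under pics/ and viewed, about 8 in all and at most 12, crops included, and the job is handed in when it is done.

Besides the shell and the picture viewer there is one more tool, called after "Emit:" as name(argument=value, ...) on one line, values as JSON. servo_tool: Moves the arm, as the interface text tells. Its arguments: {"type":"object","properties":{"deltas":{"type":"string"}},"required":["deltas"]}

```bash
mkdir -p pics; cat > h.py <<'E'
import numpy as np,cv2
from workcell import ctrl
def cam(n,save=None):
    c=ctrl.read_camera(n)
    c={k:np.array(v) for k,v in c.items()}
    if save: cv2.imwrite('pics/'+save+'.png',c['pixels'][:,:,::-1]); np.savez('pics/'+save,**c)
    return c
def load(s): return dict(np.load('pics/'+s+'.npz'))
def ray(c,u,v,z):
    d=c['R'].T@np.linalg.solve(c['mtx'],[u,v,1.]); o=-c['R'].T@c['t'].ravel()
    return o+d*(z-o[2])/d[2]
def proj(c,X):
    p=c['mtx']@(c['R']@np.array(X,float)+c['t'].ravel()); return p[:2]/p[2]
def tri(c1,p1,c2,p2):
    P=[c['mtx']@np.c_[c['R'],c['t'].reshape(3,1)] for c in(c1,c2)]
    X=cv2.triangulatePoints(P[0],P[1],np.array(p1,float).reshape(2,1),np.array(p2,float).reshape(2,1)).ravel()
    return X[:3]/X[3]
E
python3 - <<'E'
from h import *
for n in('top','scene'):
    c=cam(n,n+'0'); print(n,-c['R'].T@c['t'].ravel(),c['R'][2])
s=ctrl.observe(); print(s['clock'],s['ee_pos'],s['orientation'],s['finger_gap'],s['force'])
E
```

```text
top [ 322.04823936  -65.50104404 1552.27570976] [ 0.14750437  0.00927121 -0.98901795]
scene [1437.09812182 -283.04403433 1124.12785284] [-0.66412698  0.17148729 -0.72768638]
0.1 [278.78500628 586.4046357  217.61292694] [[-9.03167514e-01  4.29287266e-01 -9.40908108e-04]
 [ 4.29288295e-01  9.03165130e-01 -2.07559778e-03]
 [-4.12323016e-05 -2.27853332e-03 -9.99997403e-01]] 93.28682586345505 [ 0.54098699 -0.06251894 -1.29371424]
```

View pics/top0.png

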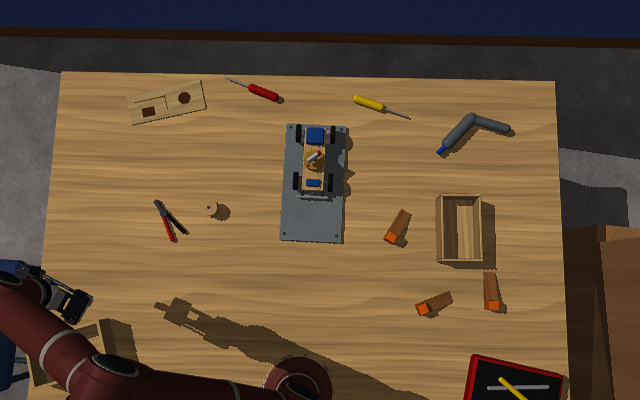

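View pics/scene0.png

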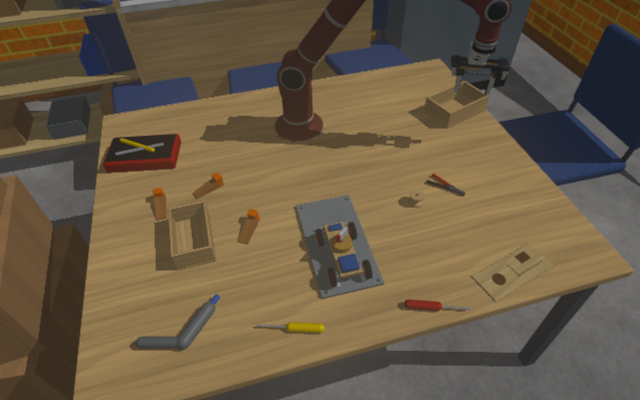

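The top view shows the board around (314,183) with the car, its key at (314,157) and the drum. The three wedge look-alikes are at (397,227), (434,304) and (491,293), so the leftmost is (397,227). The spool is at (211,210). Next I'll measure the board, key and wedge.

```bash
python3 - <<'E'
from h import *
c=load('top0'); s=load('scene0'); im=c['pixels']
hsv=cv2.cvtColor(im,cv2.COLOR_RGB2HSV).astype(int); H,S,V=hsv[...,0],hsv[...,1],hsv[...,2]
# board: low-saturation region
m=((S<60)&(V>70)).astype(np.uint8); roi=np.zeros_like(m); roi[110:255,265:365]=1; m*=roi
n,l,st,_=cv2.connectedComponentsWithStats(m); k=1+st[1:,4].argmax()
pts=np.argwhere(l==k)[:,::-1].astype(np.float32); r=cv2.minAreaRect(pts); print('board rect px',r)
b=cv2.boxPoints(r); w=np.array([ray(c,u,v,12) for u,v in b]); print(w.round(0)); print('sides',np.linalg.norm(np.diff(w,axis=0),axis=1),'centre',w.mean(0))
def comps(img,lo,hi,roi):
    h=cv2.cvtColor(img,cv2.COLOR_RGB2HSV); mm=cv2.inRange(h,lo,hi); z=np.zeros_like(mm); y0,y1,x0,x1=roi; z[y0:y1,x0:x1]=1; mm=mm*z
    n,l,st,ce=cv2.connectedComponentsWithStats(mm)
    return [(st[i,4],ce[i].round(1),st[i,:4]) for i in range(1,n) if st[i,4]>3]
print('orange top',comps(im,(3,200,150),(14,255,255),(190,330,370,520)))
print('orange scene',comps(s['pixels'],(3,200,150),(14,255,255),(160,240,140,280)))
a=cv2.resize(im[110:250,270:350],None,fx=5,fy=5,interpolation=cv2.INTER_CUBIC)[:450]
d=cv2.resize(s['pixels'][200:290,300:380],None,fx=5,fy=5,interpolation=cv2.INTER_CUBIC)
cv2.imwrite('pics/crop1.png',np.hstack([a[:450],d])[:,:,::-1])
E
```

```text
board rect px ((312.9513854980469, 182.77821350097656), (61.3802375793457, 116.33550262451172), 3.5763344764709473)
[[ 446.   71.   12.]
 [ 814.   61.   12.]
 [ 806. -133.   12.]
 [ 439. -116.   12.]]
sides [368.05923158 193.97806289 367.33571938] centre [626.17561595 -29.00642603  12.        ]
orange top [(np.int32(78), array([390.9, 236.5]), array([385, 231,  12,  12], dtype=int32)), (np.int32(88), array([493.6, 304.9]), array([489, 301,  10,   9], dtype=int32)), (np.int32(80), array([422.8, 308.5]), array([418, 303,  11,  12], dtype=int32))]
orange scene [(np.int32(20), array([216.6, 174.9]), array([213, 173,   8,   5], dtype=int32)), (np.int32(33), array([157.3, 190.5]), array([154, 188,   8,   6], dtype=int32)), (np.int32(14), array([252.8, 212.9]), array([248, 211,   9,   4], dtype=int32))]
```

View pics/crop1.png

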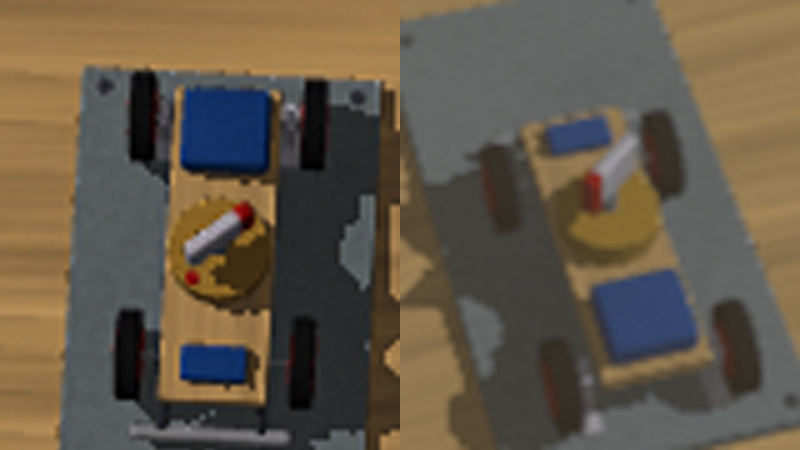

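The crop shows the key wing with its red end forward and right, in the top camera from (308,160) to (319,153). That puts q at about 1.0. The red dot on the drum is at the rear left, as it should be for 3.8. The board measures 368 x 194 mm with its centre near (626,-29) and yaw about -2°, so the key axis is near (681,-31). I'll move above it.

Emit:
servo_tool(deltas="0.402 -0.617 0.03 0 0 -34 0;0.402 -0.617 0.03 0 0 -34 0;0.402 -0.617 0.03 0 0 -34 0;0.402 -0.617 0.03 0 0 -34 0;0.402 -0.617 0.03 0 0 -34 0;0.402 -0.617 0.03 0 0 -34 0;0.402 -0.617 0.03 0 0 -34 0;0.402 -0.617 0.03 0 0 -34 0")

```text
clock: 1.1
ee_pos: [552.4, 166.8, 238.8]
orientation: [[-0.509, 0.861, -0.001], [0.861, 0.509, 0.0], [0.0, -0.001, -1.0]]
force: [0.3, 0.9, -0.6]
finger_gap: 93.2
```

Emit:
servo_tool(deltas="0.128 -0.198 0.01 0 0 0 0.4;0.128 -0.198 0.01 0 0 0 0.65;0.128 -0.198 0.01 0 0 0 0.65;0.128 -0.198 0.01 0 0 0 0.65;0.128 -0.198 0.01 0 0 0 0.65;0.128 -0.198 0.01 0 0 0 0.65")

```text
clock: 1.85
ee_pos: [679.3, -28.3, 248.2]
orientation: [[-0.509, 0.861, -0.002], [0.861, 0.509, 0.002], [0.002, -0.001, -1.0]]
force: [0.4, 0.4, -0.5]
finger_gap: 37.6
```

```bash
python3 - <<'E'
from h import *
c=cam('wrist','w1'); s=ctrl.observe(); print(s['clock'],s['ee_pos'],np.degrees(np.arctan2(s['orientation'][1][1],s['orientation'][0][1])),s['q'],s['finger_gap'])
print(-c['R'].T@c['t'].ravel(),c['R'][2])
t=load('top0')
for u,v in((319,152.6),(308,159.6)): print(ray(t,u,v,126).round(1))
print(proj(c,[681,-31,126]))
E
```

```text
1.9 [679.18629779 -27.27055075 248.50478539] 30.713225290010033 [-0.09576847  0.65014792  0.20058259  1.28294469 -0.13069229  1.22256374
  0.64574016] 34.522100814116605
[638.46823503  40.28571661 414.31446923] [ 0.14552759 -0.24555719 -0.95839626]
[690.2 -47.  126. ]
[668.7 -15.6 126. ]
[322.59963071 197.45540354]
```

View pics/w1.png

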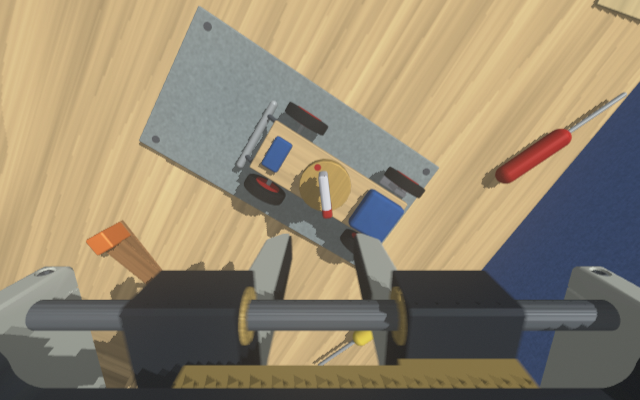

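The wrist view shows the key wing from about (323,170) to the red end at (327,215), near the predicted (323,197). It also shows the whole board and the wedge at lower left. I'll refine the key and board positions.

```bash
python3 - <<'E'
from h import *
c=load('w1'); im=c['pixels']; h=cv2.cvtColor(im,cv2.COLOR_RGB2HSV)
red=cv2.inRange(h,(0,150,120),(6,255,255))|cv2.inRange(h,(172,150,120),(180,255,255))
wh=cv2.inRange(h,(0,0,150),(180,45,255))
z=np.zeros_like(red); z[160:225,310:345]=255
key=(red|wh)&z; key[160:171,:322]=0
n,l,st,ce=cv2.connectedComponentsWithStats(key); k=1+st[1:,4].argmax(); print(st[1:],ce[1:])
p=np.argwhere(l==k)[:,::-1].astype(np.float32)
r=cv2.minAreaRect(p); print(r)
b=cv2.boxPoints(r); print(np.array([ray(c,*q,126) for q in b]).round(1))
hi=p[p[:,1]<p[:,1].min()+2].mean(0); lo=p[p[:,1]>p[:,1].max()-2].mean(0)
A,B=ray(c,*hi,124),ray(c,*lo,124); print(hi,lo,A,B,'mid',(A+B)/2,'len',np.linalg.norm(A-B),'ang',np.degrees(np.arctan2(*(B-A)[1::-1])))
for q in((199,6),(140,143),(437,166)): print('corner',ray(c,*q,12).round(1))
# bumper bar & drum
br=cv2.inRange(h,(18,90,60),(30,255,255)); z[:]=0; z[150:225,290:360]=255
n,l,st,ce=cv2.connectedComponentsWithStats(br&z); k=1+st[1:,4].argmax(); print('drum',st[k],ce[k])
crop=cv2.resize(im[140:240,270:430],None,fx=5,fy=5,interpolation=cv2.INTER_CUBIC); cv2.imwrite('pics/crop2.png',crop[:,:,::-1])
E
```

```text
[[340 160   1   1   1]
 [343 162   2   1   2]
 [319 171  13  47 380]] [[340.         160.        ]
 [343.5        162.        ]
 [325.22105263 194.33157895]]
((325.0992736816406, 194.04331970214844), (46.48590087890625, 8.679159164428711), 83.82982635498047)
[[663.4  -9.8 126. ]
 [670.4  -4.6 126. ]
 [700.1 -44.1 126. ]
 [692.8 -49.6 126. ]]
[323.77777 171.55556] [327.30768 216.38461] [668.46368379  -7.50541584 124.        ] [696.16682732 -46.84825861 124.        ] mid [682.31525556 -27.17683723 124.        ] len 48.117807914851966 ang -54.848824599139355
corner [448.2  71.   12. ]
corner [ 445.  -119.4   12. ]
corner [811.5  61.   12. ]
drum [ 290  150   70   71 2801] [324.8814709  180.44448411]
```

View pics/crop2.png

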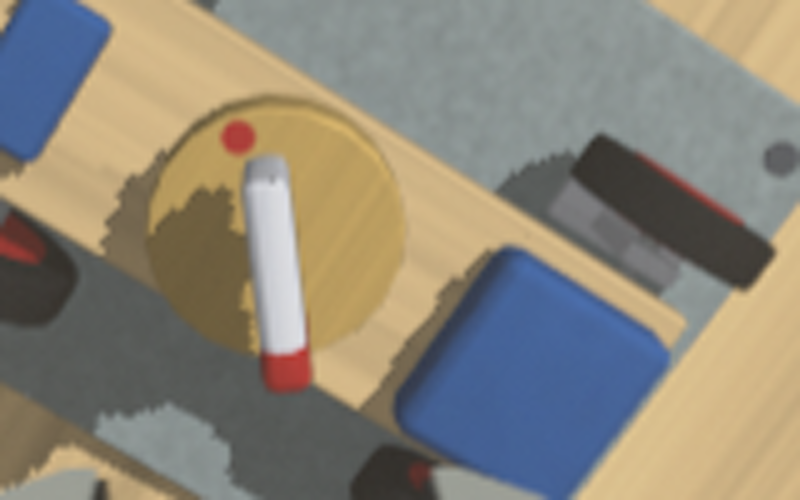

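The crop shows the near end's side face above the white top. The wing top therefore runs from about (323,177) to (327,217), with its middle at (683,-30) and angle -54.7°. The board estimates put the key at (681 to 686, -31), which agrees. I'll descend and grip.

Emit:
servo_tool(deltas="0.004 -0.003 -0.04 0 0 4.5 0.65;0.004 -0.003 -0.08 0 0 4.5 0.65;0.004 -0.003 -0.11 0 0 4.5 0.65;0.004 -0.003 -0.135 0 0 4.5 0.65;0.004 -0.003 -0.154 0 0 4.5 0.65;0.004 -0.003 -0.154 0 0 4.5 0.65")

```text
clock: 2.65
ee_pos: [682.5, -31.0, 93.6]
orientation: [[-0.576, 0.817, -0.003], [0.817, 0.576, 0.001], [0.003, -0.002, -1.0]]
force: [-0.4, -0.1, -0.2]
finger_gap: 32.1
```

```bash
python3 - <<'E'
from h import *
c=cam('wrist','w2'); s=ctrl.observe(); print(s['clock'],s['ee_pos'],s['force'],s['torque'],s['finger_gap'])
E
```

```text
2.7 [683.67568327 -31.53009851  94.99168371] [-0.58473969  0.71154703  0.18089527] [-0.08772139  0.08364132 -0.0126153 ] 32.787632322196615
```

View pics/w2.png

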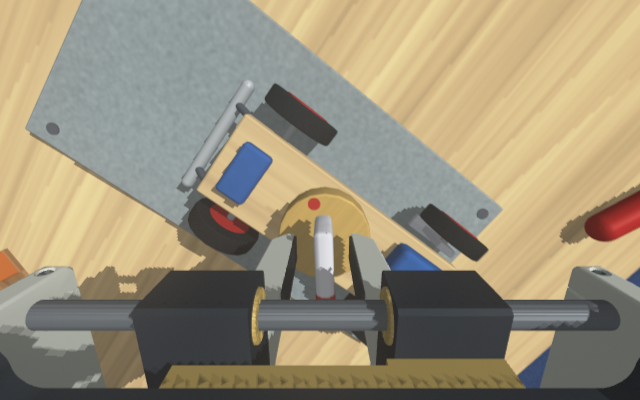

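The wing stands upright between the fingers at about (323,257), parallel to the pads. I'll close.

Emit:
servo_tool(deltas="0 0 0 0 0 0 0.8;0 0 0 0 0 0 0.95;0 0 0 0 0 0 1;0 0 0 0 0 0 1;0 0 0 0 0 0 1")

```text
clock: 3.32
ee_pos: [684.7, -32.4, 96.0]
orientation: [[-0.575, 0.818, 0.002], [0.818, 0.575, 0.0], [-0.001, 0.002, -1.0]]
force: [1.1, 1.6, 2.6]
finger_gap: 9.9
```

Emit:
servo_tool(deltas="0 0 0 0 0 -10 1;0 0 0 0 0 -20 1;0 0 0 0 0 -30 1;0 0 0 0 0 -40 1;0 0 0 0 0 -50 1;0 0 0 0 0 -60 1;0 0 0 0 0 -70 1;0 0 0 0 0 -80 1")

```text
clock: 4.32
ee_pos: [681.1, -32.2, 95.9]
orientation: [[0.71, 0.704, -0.006], [0.704, -0.71, 0.002], [-0.003, -0.006, -1.0]]
force: [-7.2, 1.5, 8.3]
finger_gap: 9.8
```

First part turn done, about 80°. I'll release to let the offset relax, regrip and continue.

Emit:
servo_tool(deltas="0 0 0 0 0 0 0.7;0 0 0 0 0 0 0.7;0 0 0 0 0 0 0.7;0 0 0 0 0 0 1;0 0 0 0 0 0 1;0 0 0 0 0 0 1;0 0 0 0 0 0 1")

```text
clock: 5.2
ee_pos: [682.2, -31.1, 94.8]
orientation: [[0.706, 0.709, -0.004], [0.709, -0.706, 0.003], [-0.001, -0.005, -1.0]]
force: [-5.5, 3.2, 3.6]
finger_gap: 9.9
```

Emit:
servo_tool(deltas="0 0 0 0 0 -9 1;0 0 0 0 0 -18 1;0 0 0 0 0 -27 1;0 0 0 0 0 -36 1;0 0 0 0 0 -45 1;0 0 0 0 0 -54 1;0 0 0 0 0 -62 1;0 0 0 0 0 -62 1")

```text
clock: 6.2
ee_pos: [681.9, -29.9, 94.8]
orientation: [[0.957, -0.29, -0.005], [-0.29, -0.957, 0.004], [-0.006, -0.003, -1.0]]
force: [-5.7, 3.5, 4.7]
finger_gap: 9.6
```

```bash
python3 - <<'E'
from h import *
s=ctrl.observe(); print(s['clock'],s['ee_pos'],np.degrees(np.arctan2(s['orientation'][1][1],s['orientation'][0][1])),s['q'],s['force'],s['torque'],s['finger_gap'])
E
```

```text
6.2 [681.88564728 -29.86106837  94.80855834] -106.8780392357869 [-0.38705827  0.92460768  0.81049365  1.46058452 -0.72148095  1.07595428
 -1.28822026] [-5.67273522  3.48742325  4.68674859] [ 0.89713725  1.35878292 -0.00560109] 9.630328753893075
```

Emit:
servo_tool(deltas="0 0 0 0 0 0 0.7;0 0 0 0 0 0 0.7;0 0 0 0 0 0 1;0 0 0 0 0 0 1;0 0 0 0 0 0 1;0 0 0 0 0 -7 1;0 0 0 0 0 -14 1;0 0 0 0 0 -14 1")

```text
clock: 7.2
ee_pos: [684.5, -31.1, 95.0]
orientation: [[0.859, -0.512, 0.001], [-0.512, -0.859, 0.001], [0.0, -0.002, -1.0]]
force: [1.0, 3.5, -0.1]
finger_gap: 9.6
```

```bash
cat > st.py <<'E'
from h import *
s=ctrl.observe(); print(s['clock'],s['ee_pos'],np.degrees(np.arctan2(s['orientation'][1][1],s['orientation'][0][1])),s['q'],s['force'],s['torque'],s['finger_gap'])
E
python3 st.py
```

```text
7.2 [684.5114228  -31.11921409  94.95406002] -120.7722951101486 [-0.40866144  0.94631157  0.86866238  1.45895505 -0.77136754  1.09777419
 -1.49545834] [ 1.0022084  3.4527473 -0.0707655] [ 0.74345786 -0.23596399 -0.02142915] 9.552196428528358
```

Emit:
servo_tool(deltas="0 0 0 0 0 -4 1;0 0 0 0 0 -8 1;0 0 0 0 0 -8 1")

```text
clock: 7.58
ee_pos: [684.4, -31.3, 95.0]
orientation: [[0.78, -0.626, 0.001], [-0.626, -0.78, 0.002], [-0.0, -0.002, -1.0]]
force: [2.0, 3.3, 1.0]
finger_gap: 10.1
```

```bash
python3 st.py
```

```text
7.575 [684.35446212 -31.3097838   94.98144987] -128.73561615500284 [-0.42009839  0.95828001  0.90035477  1.45967058 -0.79796887  1.11366829
 -1.61515044] [2.02799427 3.29301533 0.96367201] [ 0.79532636 -0.33682052 -0.02808835] 10.05535646993736
```

Emit:
servo_tool(deltas="0 0 0 0 0 -3 1;0 0 0 0 0 -3 1")

```text
clock: 7.82
ee_pos: [684.4, -31.4, 95.0]
orientation: [[0.747, -0.664, 0.001], [-0.664, -0.747, 0.001], [-0.0, -0.001, -1.0]]
force: [2.6, 4.1, -0.8]
finger_gap: 10.0
```

```bash
python3 st.py
```

```text
7.825 [684.35512004 -31.36673397  94.99972149] -131.63751411687073 [-0.42432762  0.96290995  0.9119777   1.45958433 -0.80717765  1.11971325
 -1.65939209] [ 2.59285132  4.08445364 -0.75131189] [ 0.8963116  -0.34553222  0.50986809] 10.047174914853901
```

The torque about z jumped from -0.03 to +0.51 N m, so the key is against its stop. I'll ease off, release and rise.

Emit:
servo_tool(deltas="0 0 0 0 0 2 1;0 0 0 0 0 2 0.7;0 0 0 0 0 2 0.65;0 0 0 0 0 2 0.65;0 0 0.03 0 0 2 0.65;0 0 0.08 0 0 2 0.65;0 0 0.14 0 0 2 0.65;0 0 0.16 0 0 2 0.65")

```text
clock: 8.82
ee_pos: [684.7, -35.2, 259.9]
orientation: [[0.766, -0.643, 0.006], [-0.643, -0.766, -0.004], [0.007, -0.001, -1.0]]
force: [-0.4, 0.5, -0.8]
finger_gap: 32.4
```

```bash
python3 - <<'E'
from h import *
w=cam('wrist','w3'); t=cam('top','top3'); s=cam('scene','scene3')
sc=s['pixels'][195:300,290:390]
a=cv2.resize(sc,(500,525),interpolation=cv2.INTER_CUBIC)
wc=cv2.resize(w['pixels'][:280,:],(0,0),fx=.47,fy=.47)
cv2.imwrite('pics/crop3.png',np.hstack([a,np.vstack([wc,np.zeros((525-wc.shape[0],wc.shape[1],3),np.uint8)])])[:,:800,::-1])
exec(open('st.py').read().split('\n',1)[1])
# wedge in top image: orange block + body
im=t['pixels']; h=cv2.cvtColor(im,cv2.COLOR_RGB2HSV)
m=cv2.inRange(h,(3,200,120),(14,255,255)); m[:190]=0;m[260:]=0;m[:,:370]=0;m[:,420:]=0
p=np.argwhere(m)[:,::-1].astype(np.float32); print(len(p),cv2.minAreaRect(p))
print('bright',[ (st) for st in [np.percentile(h[m>0][:,2],[10,50,90])]])
cv2.imwrite('pics/wedge_t.png',np.hstack([cv2.resize(im[195:255,370:430],(480,480),interpolation=cv2.INTER_CUBIC)])[:,:,::-1])
E
```

```text
8.975 [683.74328022 -33.6893222  255.83625131] -129.99316199550194 [-0.43244464  0.81447826  0.999772    1.27129811 -0.67053404  1.39493382
 -1.74639497] [ 0.1708053   0.03007837 -1.10234279] [0.07612268 0.12065071 0.01014456] 32.631829698573675
92 ((390.38232421875, 236.5294189453125), (10.461414337158203, 9.089424133300781), 30.963754653930664)
bright [array([150., 205., 213.])]
```

View pics/crop3.png

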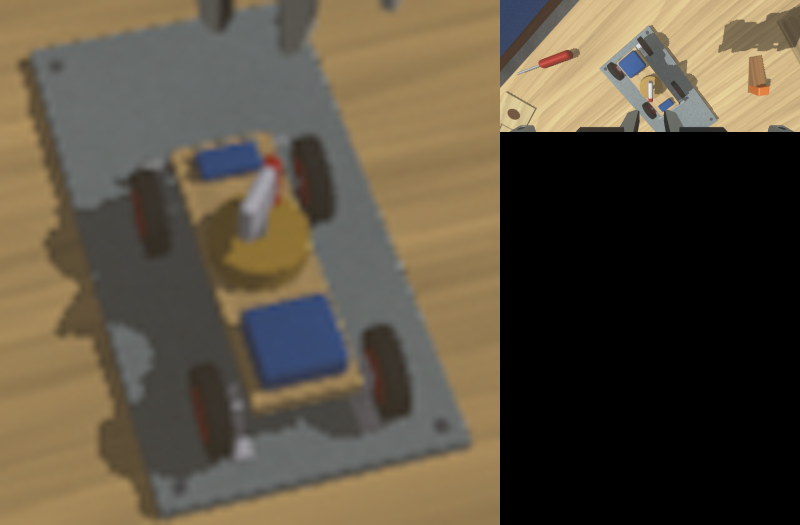

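View pics/wedge_t.png

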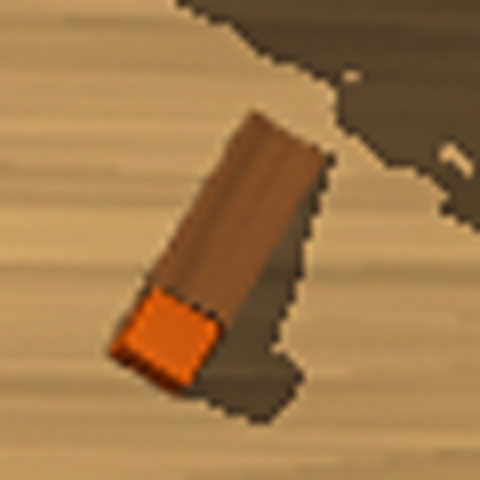

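The key's red end now stands over the drum's dot, and the wheels are down. In the wedge picture the orange top face is centred at crop (170,335), which is top-camera pixel (390.8,236.4). The thin end is at crop (292,133), pixel (406.1,211.2).

```bash
python3 - <<'E'
from h import *
t=load('top3'); w=load('w3'); s=load('scene3')
g=ray(t,390.8,236.4,46); e=ray(t,406.1,211.2,4); d=e-g
print('top',g,e,np.linalg.norm(d[:2]),np.degrees(np.arctan2(d[1],d[0])))
def orange(c,roi,vmin):
    h=cv2.cvtColor(c['pixels'],cv2.COLOR_RGB2HSV); m=cv2.inRange(h,(3,190,vmin),(14,255,255)); z=np.zeros_like(m); y0,y1,x0,x1=roi; z[y0:y1,x0:x1]=255
    n,l,st,ce=cv2.connectedComponentsWithStats(m&z); k=1+st[1:,4].argmax(); 
    return ce[k],st[k]
print('all top orange bright',orange(t,(190,260,370,420),195))
co=orange(w,(100,230,500,600),60); print('wrist',co)
u,v,*_=co[1]
import cv2
cr=w['pixels'][90:220,500:600]; cv2.imwrite('pics/wedge_w.png',cv2.resize(cr,None,fx=4,fy=4,interpolation=cv2.INTER_CUBIC)[:,:,::-1])
E
```

```text
top [ 458.52944052 -266.2547174    46.        ] [ 541.46663212 -318.92137169    4.        ] 98.24639547626647 -32.41630432167026
all top orange bright (array([391.        , 236.53521127]), array([386, 231,  11,  12,  71], dtype=int32))Traceback (most recent call last):
  File "<stdin>", line 10, in <module>
  File "<stdin>", line 7, in orange
ValueError: attempt to get argmax of an empty sequence
```

The thin-end to grip distance measures 98.2 mm (should be 97.5), so the wedge grip is at (458.5,-266) with heading -32.4°. I'll move above it with the jaw at -122.4°.

Emit:
servo_tool(deltas="-0.225 -0.2325 0 0 0 7.6 0.35;-0.225 -0.2325 0 0 0 7.6 0.35;-0.225 -0.2325 -0.02 0 0 7.6 0.35;-0.225 -0.2325 -0.04 0 0 7.6 0.35;-0.225 -0.2325 -0.06 0 0 7.6 0.35;-0.225 -0.2325 -0.08 0 0 7.6 0.35;-0.225 -0.2325 -0.10 0 0 7.6 0.35;-0.225 -0.2325 -0.10 0 0 7.6 0.35")

```text
clock: 9.98
ee_pos: [456.8, -263.7, 152.3]
orientation: [[0.844, -0.536, -0.006], [-0.536, -0.845, 0.003], [-0.007, 0.0, -1.0]]
force: [-0.1, 0.8, 0.5]
finger_gap: 60.8
```

```bash
python3 st.py; python3 - <<'E'
from h import *
w=cam('wrist','w4'); print(proj(w,[458.5,-266.3,46]))
E
```

```text
9.975 [ 456.75573879 -263.6684405   152.25941023] -122.38124241938313 [-0.07890758  0.66926496  0.91648331  1.87210429 -0.65298284  0.94103236
 -0.99134023] [-0.10230765  0.84197133  0.50929301] [ 0.03240742  0.10269499 -0.0512628 ] 60.839374922112526
[323.54787389 195.20012481]
```

View pics/w4.png

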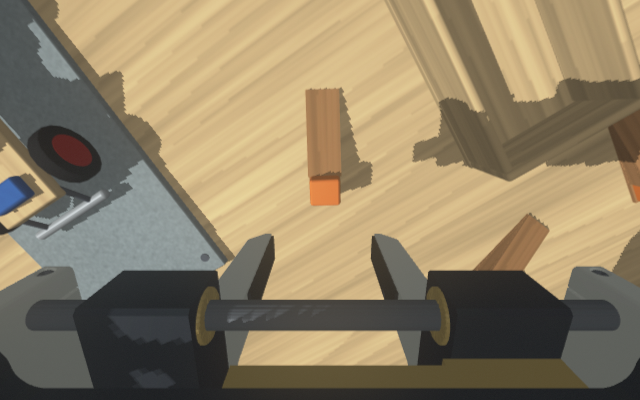

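The orange block is at (324,193), against the predicted (323.5,195), and the wedge is parallel to the fingers. I'll descend and grip.

Emit:
servo_tool(deltas="0.003 -0.003 -0.05 0 0 0 0.35;0.003 -0.003 -0.09 0 0 0 0.35;0.003 -0.003 -0.12 0 0 0 0.35;0.003 -0.003 -0.143 0 0 0 0.35;0.003 -0.003 -0.143 0 0 0 0.35;0.003 -0.003 -0.143 0 0 0 1;0.003 -0.003 -0.143 0 0 0 1;0.003 -0.003 -0.143 0 0 0 1")

```text
clock: 11.02
ee_pos: [462.3, -268.3, 12.8]
orientation: [[0.845, -0.535, 0.001], [-0.535, -0.845, -0.001], [0.002, -0.0, -1.0]]
force: [-0.6, -0.3, 0.3]
finger_gap: 34.9
```

Emit:
servo_tool(deltas="0 0 0 0 0 0 1;0 0 0 0 0 0 1;0 0 0 0 0 0 1")

```text
clock: 11.4
ee_pos: [462.0, -268.3, 12.6]
orientation: [[0.845, -0.535, 0.001], [-0.535, -0.845, -0.0], [0.001, -0.0, -1.0]]
force: [-0.4, 1.8, 5.3]
finger_gap: 29.7
```

```bash
python3 st.py
```

```text
11.4 [ 462.02477318 -268.33577449   12.62884395] -122.33561956550797 [ 0.0570735   0.85191531  0.70126994  1.96143511 -0.8955609   0.67180142
 -0.79714443] [-0.39936769  1.77163806  5.33241445] [ 0.18992109  0.26984621 -0.00830715] 29.7033239448308
```

Gripped (gap 29.7). I'll lift and carry it to behind the car, with the thin end about 10 mm short of the bumper.

Emit:
servo_tool(deltas="0 0 0.04 0 0 0 1;0 0 0.07 0 0 0 1;-0.002 0.05 0.07 0 0 8 1;-0.002 0.1 0.07 0 0 16 1;-0.002 0.15 0.07 0 0 24 1;-0.002 0.2 0.07 0 0 30.5 1;-0.002 0.244 0.07 0 0 30.5 1;-0.002 0.244 0.06 0 0 30.5 1")

```text
clock: 12.4
ee_pos: [459.7, -19.3, 71.4]
orientation: [[1.0, -0.023, -0.001], [-0.023, -1.0, 0.003], [-0.001, -0.003, -1.0]]
force: [-0.0, -0.7, -0.9]
finger_gap: 30.1
```

```bash
python3 st.py; python3 - <<'E'
from h import *
w=cam('wrist','w5'); t=cam('top','top5')
a=cv2.resize(t['pixels'][150:260,270:360],None,fx=4.5,fy=4.5,interpolation=cv2.INTER_CUBIC)[:495]
b=cv2.resize(w['pixels'],(0,0),fx=.62,fy=.62)
cv2.imwrite('pics/c5.png',np.hstack([a,np.vstack([b,np.zeros((495-b.shape[0],b.shape[1],3),np.uint8)])])[:,:800,::-1])
E
```

```text
12.4 [459.65778748 -19.25634402  71.38104071] -91.32945946498504 [-0.45132376  0.65536198  0.68187457  2.12718685 -0.73942645  0.61113215
 -0.83140103] [-0.00712454 -0.65571637 -0.8691532 ] [-0.08602342  0.18539572  0.03124829] 30.10645057650901
```

View pics/c5.png

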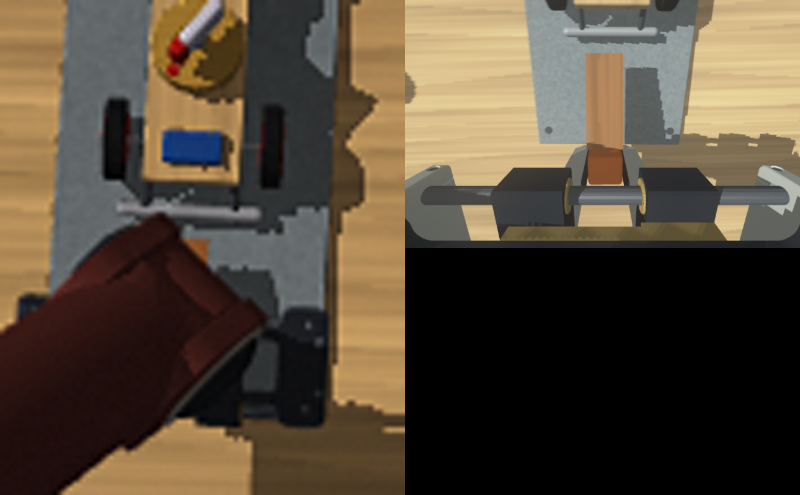

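Wrist view: the wedge is centred and parallel, with its thin end at about px (322,86) and the bumper bar at about px (255..406,48). I'll compute both positions.

```bash
python3 - <<'E'
from h import *
w=load('w5'); im=w['pixels'].astype(int); s=ctrl.observe(); h=cv2.cvtColor(w['pixels'],cv2.COLOR_RGB2HSV)
print(im[40:60,300].tolist()); print(h[78:96,320].tolist())
for u,v in((258,52),(403,50),(330,51)): print('bar',ray(w,u,v,29).round(1))
for u in(292,322,352): print('tip',ray(w,u,86,62.8).round(1))
for u,v in((322,86+155),): print('blk front top',ray(w,u,v,58.8+46))
for u,v in((230,209),(430,212)): print('screws',ray(w,u,v,12).round(1))
t=load('top5')
for u,v in((120,208),(260,214)): print('top bar',ray(t,u/4.5+270-.4,v/4.5+150-.4,30).round(1))
E
```

```text
[[118, 125, 124], [148, 159, 158], [143, 152, 152], [142, 148, 148], [157, 162, 162], [164, 169, 169], [171, 176, 177], [176, 181, 182], [179, 184, 185], [182, 188, 188], [180, 185, 186], [171, 176, 176], [163, 169, 169], [157, 162, 162], [150, 154, 155], [141, 146, 146], [130, 135, 135], [119, 122, 122], [105, 107, 107], [92, 94, 94]]
[[87, 16, 156], [93, 16, 157], [90, 15, 157], [90, 15, 157], [93, 18, 159], [93, 16, 158], [90, 16, 159], [15, 35, 161], [14, 122, 177], [14, 120, 178], [14, 120, 178], [14, 122, 178], [14, 122, 178], [15, 122, 178], [14, 124, 179], [14, 123, 179], [14, 122, 180], [14, 123, 180]]
bar [578.3  19.6  29. ]
bar [577.3 -74.   29. ]
bar [577.8 -27.   29. ]
tip [554.5  -4.7  62.8]
tip [554.1 -21.4  62.8]
tip [553.7 -38.2  62.8]
blk front top [479.05201096 -19.86566602 104.8       ]
screws [466.3  55.8  12. ]
screws [ 460.2 -107.    12. ]
top bar [577.8  20.6  30. ]
top bar [575.8 -74.6  30. ]
```

Emit:
servo_tool(deltas="0 -0.005 -0.02 0 0 0 1;0 -0.005 -0.035 0 0 0 1;0 -0.005 -0.042 0 0 0 1;0 -0.005 -0.042 0 0 0 1")

```text
clock: 13.0
ee_pos: [459.5, -29.5, 29.6]
orientation: [[0.999, -0.033, -0.001], [-0.033, -0.999, 0.0], [-0.001, -0.0, -1.0]]
force: [0.1, 0.3, -1.0]
finger_gap: 29.8
```

```bash
python3 st.py
```

```text
13.0 [459.51962029 -29.54313043  29.63639704] -91.89127212211103 [-0.36421376  0.71890688  0.58302611  2.15167268 -0.8350448   0.51100822
 -0.74021049] [ 0.11110342  0.2672171  -1.03110659] [0.05941093 0.15642612 0.02543003] 29.844083050091864
```

Emit:
servo_tool(deltas="0 0.002 -0.002 0 0 0 1;0 0.002 -0.004 0 0 0 1;0 0.002 -0.005 0 0 0 1;0 0.002 -0.005 0 0 0 1")

```text
clock: 13.5
ee_pos: [459.9, -27.0, 25.1]
orientation: [[0.999, -0.032, 0.0], [-0.032, -0.999, 0.0], [0.0, -0.0, -1.0]]
force: [0.5, 0.7, -0.7]
finger_gap: 29.8
```

```bash
python3 st.py
```

```text
13.5 [459.85182109 -26.99865829  25.0594439 ] -91.81969907289069 [-0.36164205  0.72560058  0.57066179  2.15429704 -0.84773668  0.49863575
 -0.73361262] [ 0.45167111  0.71133893 -0.69639613] [0.02615838 0.12355802 0.01279758] 29.81829885567627
```

Emit:
servo_tool(deltas="0 0 -0.0007 0 0 0 1;0 0 -0.0014 0 0 0 1;0 0 -0.0014 0 0 0 1")

```text
clock: 13.88
ee_pos: [459.9, -27.1, 24.6]
orientation: [[0.999, -0.032, 0.001], [-0.032, -0.999, 0.001], [0.001, -0.001, -1.0]]
force: [-2.3, 0.7, 9.4]
finger_gap: 29.9
```

```bash
python3 st.py
```

```text
13.875 [459.87144087 -27.08194732  24.57704763] -91.83754729931579 [-0.35918729  0.72583251  0.56809601  2.15503022 -0.85057435  0.49672961
 -0.73063163] [-2.27495823  0.65926179  9.37921149] [0.164618   0.57472693 0.02161296] 29.89470609317992
```

Contact with the board is at z=24.6, as predicted. I'll push in gradually.

Emit:
servo_tool(deltas="0.008 -0.0003 0.0003 0 0 0 1;0.016 -0.0005 0.0003 0 0 0 1;0.024 -0.0008 0.0003 0 0 0 1;0.032 -0.001 0.0003 0 0 0 1;0.040 -0.0013 0.0003 0 0 0 1;0.040 -0.0013 0.0003 0 0 0 1")

```text
clock: 14.62
ee_pos: [497.5, -28.6, 24.5]
orientation: [[0.999, -0.033, -0.004], [-0.033, -0.999, 0.001], [-0.004, -0.001, -1.0]]
force: [-5.2, -0.7, 8.8]
finger_gap: 30.0
```

```bash
python3 st.py
```

```text
14.625 [497.50236017 -28.59220996  24.48080768] -91.86978776082061 [-0.37240235  0.76828334  0.6074809   2.04999009 -0.81022636  0.58106494
 -0.7898043 ] [-5.15435108 -0.70588615  8.75509127] [ 0.00924792  1.2938324  -0.05517798] 30.022847584652823
```

Emit:
servo_tool(deltas="0.005 -0.0002 0 0 0 0 1;0.010 -0.0003 0 0 0 0 1;0.015 -0.0005 0 0 0 0 1;0.020 -0.0006 0 0 0 0 1;0.025 -0.0008 0 0 0 0 1;0.028 -0.0009 0 0 0 0 1;0.028 -0.0009 0 0 0 0 1")

```text
clock: 15.5
ee_pos: [515.4, -29.0, 23.9]
orientation: [[0.999, -0.034, -0.022], [-0.034, -0.999, 0.007], [-0.023, -0.006, -1.0]]
force: [-19.6, 1.8, 22.3]
finger_gap: 30.3
```

```bash
python3 st.py; python3 - <<'E'
from h import *
w=cam('wrist','w6'); s=cam('scene','s6')
cv2.imwrite('pics/c6.png',cv2.resize(w['pixels'][:260,160:500],None,fx=2.2,fy=2.2,interpolation=cv2.INTER_CUBIC)[:,:,::-1])
E
```

```text
15.5 [515.42612374 -29.0444831   23.93344578] -91.94848654924571 [-0.3750465   0.79670093  0.62901634  1.98477005 -0.78253872  0.64612679
 -0.82756268] [-19.59156276   1.83058823  22.29554019] [-0.05588119  4.45355615 -0.01386949] 30.294914167044315
```

View pics/c6.png

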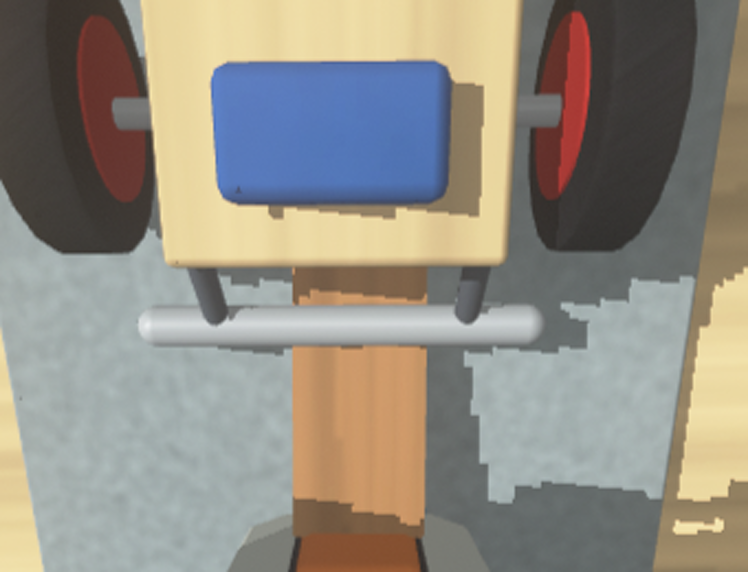

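The wedge is centred under the bar (bar at crop y≈325). The block's front edge is where it was, so there is no slip in the grip. I'm pressing down too hard (22 N), so I'll raise the command slightly.

Emit:
servo_tool(deltas="0 0 0.001 0 0 0 1;0 0 0.001 0 0 0 1;0 0 0.001 0 0 0 1")

```text
clock: 15.98
ee_pos: [521.4, -28.9, 24.0]
orientation: [[0.999, -0.033, -0.012], [-0.033, -0.999, 0.003], [-0.012, -0.003, -1.0]]
force: [-9.0, -0.8, 4.8]
finger_gap: 29.7
```

```bash
python3 st.py
```

```text
15.975 [521.41583694 -28.94138769  23.99893741] -91.8838914107291 [-0.37600922  0.79837847  0.62774046  1.97743182 -0.78549185  0.639932
 -0.8290831 ] [-8.96018683 -0.84382201  4.79690842] [-0.11570762  2.27210331 -0.094006  ] 29.727429194846337
```

Emit:
servo_tool(deltas="0.003 -0.0001 0.0002 0 0 0 1;0.006 -0.0002 0.0003 0 0 0 1;0.008 -0.0002 0.0004 0 0 0 1;0.008 -0.0002 0.0004 0 0 0 1;0.008 -0.0002 0.0004 0 0 0 1")

```text
clock: 16.6
ee_pos: [529.6, -28.9, 24.0]
orientation: [[0.999, -0.032, -0.012], [-0.032, -0.999, 0.003], [-0.012, -0.002, -1.0]]
force: [-6.4, 0.1, 2.3]
finger_gap: 29.8
```

```bash
python3 st.py; python3 - <<'E'
from h import *
w=cam('wrist','w7'); t=cam('scene','s7'); a=load('scene3')
# rear cab strip (blue small) & bar in scene: image shift compared with before
for n,c in(('before',a),('now',t)):
    h=cv2.cvtColor(c['pixels'],cv2.COLOR_RGB2HSV); m=cv2.inRange(h,(105,110,60),(125,255,255))
    k,l,st,ce=cv2.connectedComponentsWithStats(m); print(n,[(st[i,4],ce[i].round(2)) for i in range(1,k) if st[i,4]>25 and 300<ce[i][0]<390 and 200<ce[i][1]<290])
X=[595,-28,60]; print(proj(t,X),proj(t,[595,-28,65]))
E
```

```text
16.6 [529.56815784 -28.9392427   24.01309898] -91.85621697580324 [-0.3765639   0.80719868  0.63258209  1.95470467 -0.7796913   0.65556273
 -0.83998955] [-6.3991986   0.09527352  2.31360789] [-0.09958109  2.02417615  0.00843414] 29.75763416570344
before [(np.int32(54), array([335.3 , 226.54])), (np.int32(223), array([348.66, 262.05]))]
now [(np.int32(57), array([335.37, 225.84])), (np.int32(227), array([348.72, 262.24]))]
[333.39406119 223.32461079] [333.3955105  222.31044124]
```

```bash
python3 - <<'E'
from h import *
w=load('w7'); t=cam('scene','s8')
a=cv2.resize(w['pixels'][:270,130:520],(390,270)); b=cv2.resize(t['pixels'][185:285,300:380],(400,500),interpolation=cv2.INTER_CUBIC)
cv2.imwrite('pics/c8.png',np.hstack([np.vstack([a,np.zeros((230,390,3),np.uint8)]),b])[:,:,::-1])
# bar from wrist: ends -> depth from its 100 mm length
for n in('w5','w7'):
    c=load(n); h=cv2.cvtColor(c['pixels'],cv2.COLOR_RGB2HSV)
    m=cv2.inRange(h,(0,0,175),(180,12,255)); k,l,st,ce=cv2.connectedComponentsWithStats(m)
    print(n,[(st[i].tolist(),ce[i].round(1)) for i in range(1,k) if st[i,2]>80 and st[i,4]>150])
c=w
for z in(29,32,35,38):
  print(z,proj(c,[577.5,23,z]),proj(c,[577.5,-77,z]))
E
```

```text
w5 [([255, 45, 149, 9, 800], array([325.4,  48.8]))]
w7 [([224, 166, 181, 18, 2315], array([313.3, 174.8]))]
29 [226.56429382 176.01857706] [405.53321047 170.46666105]
32 [224.84088742 177.21858059] [407.00917057 171.57649762]
35 [223.05497355 178.4621079 ] [408.53909516 172.72691237]
38 [221.20308874 179.75157063] [410.12599894 173.92017217]
```

View pics/c8.png

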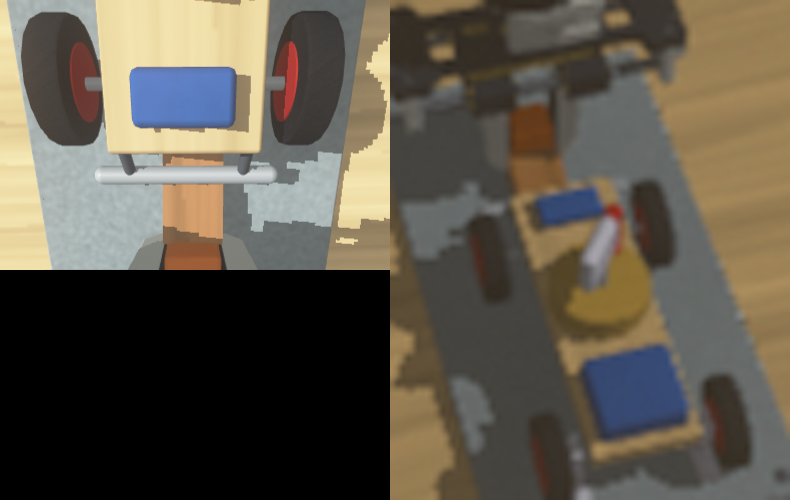

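```bash
python3 st.py
```

```text
16.75 [529.58178295 -28.91117081  24.02007931] -91.85727022871369 [-0.37653068  0.80717214  0.63252941  1.95469061 -0.77976006  0.65559089
 -0.83996209] [-6.70847786  0.4676629   1.75167272] [-0.11190883  1.98669171 -0.00953179] 29.745906315410053
```

The picture shows the wedge centred under the bar, at wrist crop (190,175), with the fingers well behind the car. The bar's position and length fit a bar centre height of about 33 mm, a rise of about 6 mm. The key is still over its dot. I'll hold briefly, then hand in.

Emit:
servo_tool(deltas="0 0 0 0 0 0 1;0 0 0 0 0 0 1;0 0 0 0 0 0 1;0 0 0 0 0 0 1")

```text
clock: 17.25
ee_pos: [529.6, -28.9, 24.0]
orientation: [[0.999, -0.032, -0.012], [-0.032, -0.999, 0.003], [-0.012, -0.002, -1.0]]
force: [-6.8, -0.4, 2.5]
finger_gap: 29.7
```

```bash
python3 st.py; python3 -c "
from workcell import ctrl; print(ctrl.hand_in())"
```

```text
17.25 [529.55313658 -28.93312989  24.0064027 ] -91.8544198758046 [-0.376522    0.80719431  0.63253924  1.95472011 -0.77970252  0.65558253
 -0.83993015] [-6.77525452 -0.43550435  2.50249334] [-0.12483172  1.9874105  -0.00475938] 29.687209455634964
the job is handed in; nothing more can be done
None
```

The car is wound and propped on the wedge, and the job is handed in at 17.25 s; the hand-in gives no verdict.

- **Key:** I wound it clockwise in three part turns with releases between. At the stop the torque rose to about 0.5 N m and the red end stood over the dot. I eased back 2° before letting go.
- **Wedge:** I took the leftmost wedge by its orange block, laid it on the board and pushed it under the bumper bar, centred. At the end it was still gripped (29.7 mm opening), the tool was still and tilted 0.012 rad.
- **Air under the rear wheels:** the wedge position gives about 4.8 mm. The wrist view of the bar (rise about 6 mm) and the 0.7 px rise of the car's rear in the scene view (roughly 4 mm) agree roughly.
- **Robot and car:** the last pictures show the fingers well clear of the car. The spool, wooden box and pliers were never approached.

**What disagreed:** I first pressed the wedge down too hard, about 22 N, so it lagged some 10 mm behind the push. Easing the press fixed this. Board yaw estimates differed by about 1°, which made no difference here. One wrist-camera colour measurement of the wedge failed and was replaced by the top view.

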